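# Weigh the tray of tins and print its label

## Task

The tray of tins is on the bench scale and needs its weight label: press down the raised half of the red power rocker until it is fully on, then press the scale's green key fully home so that it stays down, and only then press the label printer's yellow key all the way down and let it spring back. Press no other key, and neither lift nor push aside any tin or other loose thing on the bench.

Things in the scene. Friction and masses are not known exactly. Their poses are not given: they have to be found in the camera images.
- power_box: grey fixed power box, 130 (x) x 90 (y) x 45 mm high, origin under its centre; a red paddle rocker 68 mm long (along the box's x) and 36 mm wide sits on top, its pivot line along y, over the origin, 60 mm above the table. The paddle is a shallow V: off, the half on the box's -x side (white bar across it) slopes up away from the pivot to about 73 mm and the other half is level; on, the raised half has come down level at 60 mm
- power_rocker (a joint): rocker angle, rad: 0 = off, 0.4 = fully on (its stop). It stays where it is left; starts off, 0 to 0.1. About 2.5 N straight down in the middle of the raised half moves it
- rocker_raised_half (a point): point on the top face of the rocker's raised half (moves with it), 21 mm from the pivot along the slope, where to push straight down; 8 mm above the pivot line when off, level with it when on
- scale: fixed bench scale; origin under the centre of its grey key console, 90 (x) x 220 (y) x 70 mm high; the platform, with a 45 mm high cardboard tray of tins on it (floor 50 mm above the table, 190 x 200 mm), lies on its +x side up to x = 270 mm. Three square keys stand in a row along y, 68 mm apart, in any order
- green_key (a joint): the scale's green weigh key, m pressed: 0 = up, 0.008 = fully home. It stays where it is left; about 2.5 N moves it
- green_key_top (a point): centre of the top face of the green key's 28 x 28 mm cap (12 mm above its 44 mm square housing when up), about 95 mm above the table; press straight down 8 mm
- blue_key (a joint): blue square key on the scale, same size, springs back; m pressed. Not to be pressed
- red_key (a joint): red square key on the scale, same size, springs back; m pressed. Not to be pressed
- printer: fixed black label printer, 190 (x) x 170 (y) x 120 mm high, origin under its centre; two round keys stand on its top near the -x edge, 80 mm apart along y, either way round
- yellow_key (a joint): the printer's yellow print key, m pressed: 0 = up, 0.008 = fully down; springs back (1.5 N to start, 5.5 N fully down)
- yellow_key_top (a point): centre of the top of the yellow key's 30 mm round cap (12 mm above its 44 mm square housing when up), about 145 mm above the table; press straight down 8 mm
- white_key (a joint): white round key on the printer, same size, springs back; m pressed. Not to be pressed
- tin_a: red loose food tin, upright in the cardboard tray on the scale, 74 mm diameter, 70 mm high; origin under its centre
- tin_b: blue loose food tin, upright in the tray on the scale, 74 mm diameter, 70 mm high; origin under its centre
- tin_c: yellow loose food tin, upright in the tray on the scale, 74 mm diameter, 70 mm high; origin under its centre
- tin_d: red loose food tin standing on the table, 74 mm diameter, 70 mm high; origin under its centre
- jar: loose amber jar, 66 mm diameter, 110 mm high, on the table; origin under its centre
- mug: loose white mug, 80 mm diameter, 90 mm high, on the table; origin under its centre
- tape_roll: loose tape roll lying on the table, 96 mm diameter, 48 mm high; origin under its centre
- tall_can: loose green can with a yellow label, 66 mm diameter, 100 mm high, on the table; origin under its centre

How it is judged:
On the way, in this order (a step that is already met when the one before it is completed fails the run):
1. the power rocker is fully on (value of joint power_rocker above 0.33 rad), for 0.1 s.
2. the green key is fully home (value of joint green_key above 0.0065 m), for 0.1 s.
3. the yellow key is pressed all the way down (value of joint yellow_key above 0.006 m), for 0.05 s.
At the end, for the whole second after the job is handed in: The power rocker is on (above 0.33 of 0.4 rad), the green key is down (above 6.5 of 8 mm), the yellow key has sprung back (below 1 mm), the blue, red and white keys are up (below 1 mm), and every loose thing stands upright (within 0.1 rad) and at rest within 20 mm of where it started (value of joint power_rocker above 0.33 rad and value of joint green_key above 0.0065 m and value of joint each of yellow_key, blue_key, red_key, white_key below 0.001 m and distance of each of tin_a, tin_b, tin_c, tin_d, jar, mug, tape_roll, tall_can from where it was at the start of the episode below 0.02 m and angle between each of tin_a, tin_b, tin_c, tin_d, jar, mug, tape_roll, tall_can's own z axis and vertical below 0.1 rad and linear speed of each of tin_a, tin_b, tin_c, tin_d, jar, mug, tape_roll, tall_can below 0.02 m/s); the robot touches nothing.
It fails at once if the green key is pressed (over 3 mm) while the power rocker is not on (value of joint green_key above 0.003 m and value of joint power_rocker below 0.33 rad).
It fails at once if the yellow key is pressed (over 3 mm) while the green key is not home or the power is off (value of joint yellow_key above 0.003 m and (value of joint green_key below 0.0065 m or value of joint power_rocker below 0.33 rad)).
It fails at once if the blue, red or white key is pressed (over 3 mm) (value of joint any of blue_key, red_key, white_key above 0.003 m).
It fails at once if a tin or other loose thing is lifted, pushed over 20 mm or tipped over 0.35 rad (distance of any of tin_a, tin_b, tin_c, tin_d, jar, mug, tape_roll, tall_can from where it was at the start of the episode above 0.02 m or angle between any of tin_a, tin_b, tin_c, tin_d, jar, mug, tape_roll, tall_can's own z axis and vertical above 0.35 rad).
It also fails if it takes over 59 s, if anything falls off the work surface, if the arm or the gripper's body presses on something with over 40 N, if the wrist force passes 120 N, or if a joint passes its speed limit or range.

## Robot

A 7-joint arm with a two-finger parallel gripper is mounted at the origin on the work surface. World frame = base frame: x ahead of the robot, y to its left, z up, the work surface at z = 0. Lengths are in m, angles in rad, forces in N, time in s.
With the tool pointing down it reaches from about 0.4 to 0.875 m from the base axis. Payload 6.5 kg.
Tool frame: the origin (TCP) lies midway between the tips of the shut fingers; the grasp point (between the pads) lies 19 mm behind it (env.grip_point_offset is the distance from the TCP to the grasp point, in m); z points along the fingers, y is the line along which they close (so a half turn about z gives the same grasp; the last joint's range is limited). The gripper opens to 88 mm and grips with 3 to 60 N. Pads are 18 mm wide; open, the fingers measure 123 mm over their backs; the gripper's body (75 mm by 187 mm) begins 45 mm behind the grasp point.
Start: joints at [1.207, 0.536, -0.004, 1.538, 0.003, 1.067, -0.071], TCP at [0.191, -0.621, 0.239] pointing down, gripper open.
Joint ranges: [-2.7, 2.7], [-0.37, 2.16], [-1.27, 1.26], [0.24, 2.4], [-1.31, 4.45], [0.19, 1.91], [-2.76, 2.76]. Speed limits (rad/s): [2.39, 2.39, 3.14, 3.14, 3.14, 3.14, 3.14].

## Interface

Orientations are given as a rotation vector (axis times angle).
In Python, from station import env, vision, spotter gives the robot as it stands.
- The arm moves only by the tool move_arm, never from a script. Its argument "rows" is a list of rows, each an object of numbers: "tx", "ty", "tz": the shift along the tool's x, y, z in m; "turn": the turn about the tool's z in rad; "jaw": the opening, from 0 (shut) to 1 (fully open). In form: [{"tx": .., "ty": .., "tz": .., "turn": .., "jaw": ..}, ...]. A call has exactly 10 rows; each row shifts and turns the commanded pose from where the row before left it, along the tool's axes as they then stand; what a row does not reach is not made up. A row lasts 1/8 s, in which the tool goes at most 62.5 mm and 10.7 degrees, less where a joint would pass 70% of its speed; a pose out of reach is approached as far as the arm can. A call with a gripper value outside its range is refused whole. The fingers move at their own pace and stop on an object; the grip force is fixed at half the most. Time passes only in rows, so rows that do not move let the fingers close, or fill a call up. It gives the time, the measured TCP pose, the force, the opening and the grip force at its end, in the units of the state.
- env.sense(): the state, without advancing time (a new reading comes with each control period).
- vision.snapshot(name): name is "side" or "top"; returns a dict with "frame" (400x640x3 uint8, red, green, blue), "intrinsics" (3x3 intrinsics, pixels), "R" (3x3) and "t" (3): a world point X has camera coordinates R X + t. Camera axes: x right, y down, z forward; pixel columns grow to the right and rows downward; lengths in m; the calibration is good to about 2 mm. A picture is of the moment at which its call begins. There is no depth.
- env.job_done(): hands the job in; it is judged then, once.
Trained networks look in a picture, given as the dict that the camera call returned (one of the last four; its "shot" number tells which), for a name from the list of things; names that differ only in an ending like _2 or _b are one class to them, and where a whole thing is asked for, a point or a joint stands for the part that bears it (a point fixed in the world has none). Each returns a list of dicts, best first, with "conf" (0 to 1); they miss things now and then, are a little off and sometimes report something else, mostly with a low value. They report only what shows in the picture. A call takes as long as a camera call.
- spotter.spot_in(name, picture): "xy" ([column, row] in pixels, amid what is visible of it).
- spotter.trace(name, picture): "mask" (400x640 bool, what is visible of it) and "xy" ([column, row] in pixels, amid what is visible of it).
- spotter.spot_point(name, picture): "xy" ([column, row] in pixels: a listed point, or the origin of a listed thing).
The state is a dict: "clock": time; "joint_positions": joint angles; "joint_velocities": joint speeds; "tau": joint torques, N m; "tcp_pos": TCP position; "orientation": TCP orientation; "wrist_force": force on the tool from outside, world axes, zero at the start; "ft_torque": the same for the moment, N m; "width": opening from 0.0 (shut) to 1.0 (fully open); "grip_force": force on a finger pad.
Only numpy, scipy, OpenCV 4.12 (cv2) and the standard library are available. Lean on these libraries where they do the work, as an engineer would, in place of code of your own. Each camera call takes 0.05 s, during which the arm holds its last target. There are 200 camera calls.

## Working session

There is one attempt and no reset: what is moved stays moved. The work goes in short steps, Python scripts to look and compute and a tool call to move; the robot and the scene stay as the last step left them, time stands still between calls to the robot, and variables do not carry over. Pictures are saved under pics/ and viewed, at most 10 in all, crops included, and the job is handed in when it is done.

Besides the shell and the picture viewer there is one more tool, called after "Call:" by a JSON object that holds its "name" and its "arguments". move_arm: Moves the arm, as the interface text tells. Its arguments: {"type":"object","properties":{"rows":{"type":"array"}},"required":["rows"]}

```bash
mkdir -p pics
cat > h.py <<'E'
from station import env, vision, spotter
import numpy as np, cv2
def ray(p,xy):
    d=p["R"].T@np.linalg.inv(p["intrinsics"])@np.array([xy[0],xy[1],1.]); c=-p["R"].T@p["t"]
    return c,d
def atz(p,xy,z):
    c,d=ray(p,xy); return c+d*(z-c[2])/d[2]
def tri(ps,xys):
    A=np.zeros((3,3));b=np.zeros(3)
    for p,xy in zip(ps,xys):
        c,d=ray(p,xy); d=d/np.linalg.norm(d); M=np.eye(3)-np.outer(d,d); A+=M;b+=M@c
    return np.linalg.solve(A,b)
def proj(p,X):
    q=p["intrinsics"]@(p["R"]@np.array(X)+p["t"]); return q[:2]/q[2]
E
python3 - <<'E'
from h import *
s=env.sense(); print(s["clock"],s["tcp_pos"],s["orientation"])
T=vision.snapshot("top");S=vision.snapshot("side")
for n,p in(("top",T),("side",S)):
    cv2.imwrite(f"pics/{n}0.png",cv2.cvtColor(p["frame"],cv2.COLOR_RGB2BGR)); print(n,-p["R"].T@p["t"])
for n,z in(("rocker_raised_half",.068),("green_key_top",.095),("yellow_key_top",.145),("power_box",0),("scale",0),("printer",0),("tin_d",0),("jar",0),("mug",0),("tape_roll",0),("tall_can",0)):
    a=spotter.spot_point(n,T)[:2];b=spotter.spot_point(n,S)[:2]
    for k,p,r in(("T",T,a),("S",S,b)):
        for q in r: print(n,k,round(q["conf"],2),np.round(q["xy"],1),atz(p,q["xy"],z).round(3))
    if a and b: print("   tri",tri((T,S),(a[0]["xy"],b[0]["xy"])).round(3))
E
```

```text
0.0 [ 0.19052136 -0.62081909  0.23782587] [-3.10514604e+00 -4.65928888e-01  6.40085507e-04]
top [4.56134945e-01 8.65938278e-04 1.28570481e+00]
side [ 0.51153861 -0.67760327  0.70637925]
rocker_raised_half T 0.8 [209.2 237. ] [0.453 0.356 0.068]
rocker_raised_half S 0.59 [286.3 134.7] [0.465 0.364 0.068]
rocker_raised_half S 0.53 [361.2 174.8] [0.666 0.143 0.068]
   tri [0.459 0.354 0.073]
green_key_top T 0.61 [309.1 217.1] [0.516 0.071 0.095]
green_key_top T 0.23 [327.1 180.2] [0.621 0.023 0.095]
yellow_key_top T 0.65 [467.3 244.3] [ 0.452 -0.355  0.145]
yellow_key_top S 0.77 [273.1 338.3] [ 0.451 -0.358  0.145]
   tri [ 0.451 -0.356  0.142]
power_box T 0.97 [220.7 229.2] [0.477 0.342 0.   ]
power_box S 0.8 [289.8 158.4] [0.472 0.333 0.   ]
   tri [ 0.474  0.344 -0.007]
scale T 0.86 [337.8 221.2] [ 0.51  -0.011  0.   ]
scale S 0.92 [303.6 237.2] [ 0.504 -0.009  0.   ]
   tri [ 0.507 -0.011  0.002]
printer T 0.92 [444.  222.8] [ 0.514 -0.33   0.   ]
printer T 0.29 [312.1 219.2] [0.514 0.067 0.   ]
printer S 0.56 [312.4 361. ] [ 0.51  -0.326  0.   ]
   tri [ 0.512 -0.329  0.006]
tin_d T 0.88 [335.8 151. ] [0.725 0.001 0.   ]
tin_d T 0.87 [435.8 166.9] [ 0.683 -0.305  0.   ]
tin_d S 0.93 [351.2 215.9] [0.631 0.058 0.   ]
tin_d S 0.84 [391.5 220.2] [0.733 0.034 0.   ]
   tri [ 0.665 -0.001  0.067]
jar T 0.68 [227.3 164.3] [ 0.675  0.332 -0.   ]
jar S 0.92 [350.7 154.3] [0.665 0.339 0.   ]
   tri [0.669 0.33  0.007]
mug T 0.73 [258.5 160.2] [0.69  0.237 0.   ]
mug S 0.32 [289. 135.] [0.47  0.472 0.   ]
   tri [0.565 0.182 0.205]
tape_roll T 0.78 [271.3 271. ] [0.356 0.184 0.   ]
tape_roll S 0.62 [246.8 190.4] [0.349 0.186 0.   ]
   tri [0.353 0.183 0.002]
tall_can T 0.76 [405.7 273.1] [ 0.361 -0.217  0.   ]
```

View pics/top0.png

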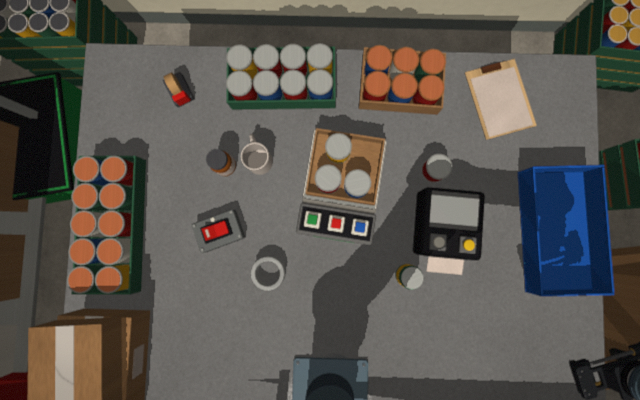

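View pics/side0.png

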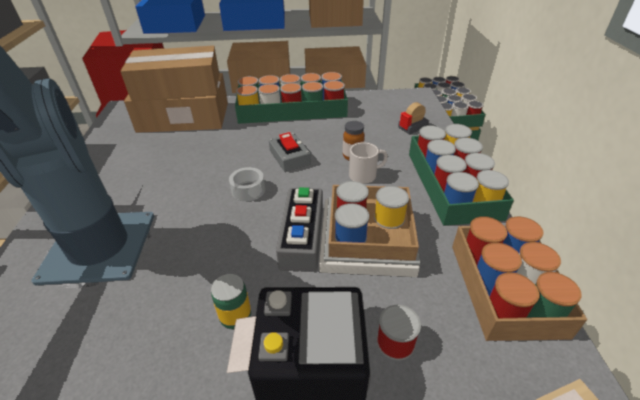

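Run:
```python
from h import *
T=vision.snapshot("top");S=vision.snapshot("side")
a=cv2.resize(T["frame"][195:260,180:260],None,fx=6,fy=6,interpolation=cv2.INTER_CUBIC)
b=cv2.resize(S["frame"][120:185,255:335],None,fx=6,fy=6,interpolation=cv2.INTER_CUBIC)
c=cv2.vconcat([a[:300],b[:300]]);cv2.imwrite("pics/r.png",cv2.cvtColor(cv2.resize(np.hstack([a,b]),(800,325)),cv2.COLOR_RGB2BGR))
def seg(p,box,f):
    r0,r1,c0,c1=box; im=p["frame"][r0:r1,c0:c1].astype(int); m=f(im[...,0],im[...,1],im[...,2])
    ys,xs=np.nonzero(m); return np.array([xs.mean()+c0,ys.mean()+r0]),len(xs)
G=lambda r,g,b:(g>r+30)&(g>b+30); R=lambda r,g,b:(r>g+60)&(r>b+60); B=lambda r,g,b:(b>r+50)&(b>g+20); Y=lambda r,g,b:(r>b+80)&(g>b+60)
for n,f,bt,bs,z in(("green",G,(208,232,300,325),(182,205,290,318),.095),("red",R,(212,236,324,348),(202,224,288,316),.095),("blue",B,(215,240,348,372),(222,246,285,312),.095),("yellow",Y,(234,256,458,482),(330,356,258,292),.145),("rocker",R,(210,250,190,245),(128,160,268,310),.066)):
    t,n1=seg(T,bt,f);s,n2=seg(S,bs,f)
    print(n,t.round(1),n1,s.round(1),n2,atz(T,t,z).round(3),atz(S,s,z).round(3),tri((T,S),(t,s)).round(3))
    if n=="rocker":
        m=R(*np.moveaxis(T["frame"][210:250,190:245].astype(int),2,0)).astype(np.uint8); print(cv2.minAreaRect(cv2.findNonZero(m)))
for n in("power_box","power_rocker"):
    q=spotter.trace(n,T)[0]; m=q["mask"].astype(np.uint8); rr=cv2.minAreaRect(cv2.findNonZero(m)); print(n,q["conf"],rr)
    z=.045 if n=="power_box" else .062; print([atz(T,c,z).round(3)[:2] for c in cv2.boxPoints(rr)])
for n in("tall_can","mug","tape_roll","jar"):
    for q in spotter.trace(n,T)[:1]:
        x,y,w,h=cv2.boundingRect(q["mask"].astype(np.uint8)); print(n,round(q["conf"],2),x,y,w,h)
```

```text
green [311.9 219. ] 89 [303.  191.5] 105 [0.51  0.063 0.095] [0.509 0.054 0.095] [0.51  0.063 0.087]
red [335.7 223.1] 92 [300.4 209.9] 125 [ 0.501 -0.004  0.095] [ 0.5   -0.012  0.095] [ 0.501 -0.004  0.088]
blue [359.7 226.7] 87 [297.1 230.5] 143 [ 0.492 -0.071  0.095] [ 0.491 -0.078  0.095] [ 0.492 -0.072  0.089]
yellow [468.8 244.8] 97 [272.8 342.4] 314 [ 0.451 -0.359  0.145] [ 0.451 -0.364  0.145] [ 0.451 -0.361  0.139]
rocker [215.3 230.2] 321 [287.9 141.1] 203 [0.472 0.34  0.066] [0.47  0.33  0.066] [0.471 0.342 0.059]
((24.83077049255371, 20.35384750366211), (13.534684181213379, 25.294328689575195), 70.55996704101562)
power_box 0.86 ((217.8072967529297, 231.33413696289062), (31.607349395751953, 47.509796142578125), 69.775146484375)
[array([0.487, 0.42 ]), array([0.538, 0.292]), array([0.453, 0.256]), array([0.402, 0.384])]
power_rocker 0.88 ((214.3500213623047, 231.05001831054688), (11.700427055358887, 23.400854110717773), 71.56504821777344)
[array([0.474, 0.381]), array([0.497, 0.318]), array([0.466, 0.306]), array([0.443, 0.369])]
tall_can 0.78 395 264 29 26
mug 0.56 241 134 32 41
tape_roll 0.56 250 257 36 35
jar 0.7 206 150 30 26
```

View pics/r.png

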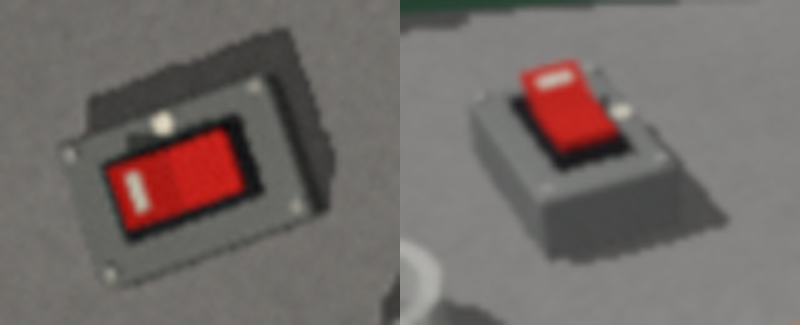

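Call:
{"name": "move_arm", "arguments": {"rows": [{"tx": 0.039,"ty": -0.0215,"tz": 0,"turn": 0,"jaw": 0},{"tx": 0.039,"ty": -0.0215,"tz": 0,"turn": 0,"jaw": 0},{"tx": 0.039,"ty": -0.0215,"tz": 0,"turn": 0,"jaw": 0},{"tx": 0.039,"ty": -0.0215,"tz": 0,"turn": 0,"jaw": 0},{"tx": 0.039,"ty": -0.0215,"tz": 0,"turn": 0,"jaw": 0},{"tx": 0.039,"ty": -0.0215,"tz": 0,"turn": 0,"jaw": 0},{"tx": 0.039,"ty": -0.0215,"tz": 0,"turn": 0,"jaw": 0},{"tx": 0.039,"ty": -0.0215,"tz": 0,"turn": 0,"jaw": 0},{"tx": 0.039,"ty": -0.0215,"tz": 0,"turn": 0,"jaw": 0},{"tx": 0.039,"ty": -0.0215,"tz": 0,"turn": 0,"jaw": 0}]}}

```text
clock: 2.85
tcp_pos: [0.5014, -0.3004, 0.2389]
orientation: [3.106, 0.466, 0.0]
wrist_force: [-0.0, -0.3, -0.2]
width: 0.009
grip_force: 0.0
```

Call:
{"name": "move_arm", "arguments": {"rows": [{"tx": 0.0117,"ty": -0.0382,"tz": 0,"turn": 0,"jaw": 0},{"tx": 0.0117,"ty": -0.0382,"tz": 0,"turn": 0,"jaw": 0},{"tx": 0.0117,"ty": -0.0382,"tz": 0,"turn": 0,"jaw": 0},{"tx": 0.0117,"ty": -0.0382,"tz": 0,"turn": 0,"jaw": 0},{"tx": 0.0117,"ty": -0.0382,"tz": 0,"turn": 0,"jaw": 0},{"tx": 0.0117,"ty": -0.0382,"tz": 0,"turn": 0,"jaw": 0},{"tx": 0.0117,"ty": -0.0382,"tz": 0,"turn": 0,"jaw": 0},{"tx": 0.0117,"ty": -0.0382,"tz": 0,"turn": 0,"jaw": 0},{"tx": 0.0117,"ty": -0.0382,"tz": 0,"turn": 0,"jaw": 0},{"tx": 0.0117,"ty": -0.0382,"tz": 0,"turn": 0,"jaw": 0}]}}

```text
clock: 4.1
tcp_pos: [0.5002, 0.0993, 0.2389]
orientation: [3.107, 0.466, 0.001]
wrist_force: [0.0, 0.4, 0.2]
width: 0.008
grip_force: 0.0
```

Call:
{"name": "move_arm", "arguments": {"rows": [{"tx": 0.0047,"ty": -0.029,"tz": 0.013,"turn": 0,"jaw": 0},{"tx": 0.0047,"ty": -0.029,"tz": 0.013,"turn": 0,"jaw": 0},{"tx": 0.0047,"ty": -0.029,"tz": 0.013,"turn": 0,"jaw": 0},{"tx": 0.0047,"ty": -0.029,"tz": 0.013,"turn": 0,"jaw": 0},{"tx": 0.0047,"ty": -0.029,"tz": 0.013,"turn": 0,"jaw": 0},{"tx": 0.0047,"ty": -0.029,"tz": 0.013,"turn": 0,"jaw": 0},{"tx": 0.0047,"ty": -0.029,"tz": 0.013,"turn": 0,"jaw": 0},{"tx": 0.0047,"ty": -0.029,"tz": 0.013,"turn": 0,"jaw": 0},{"tx": 0.0047,"ty": -0.029,"tz": 0.013,"turn": 0,"jaw": 0},{"tx": 0,"ty": 0,"tz": 0.012,"turn": 0,"jaw": 0}]}}

```text
clock: 5.35
tcp_pos: [0.463, 0.3629, 0.1094]
orientation: [-3.104, -0.472, -0.0]
wrist_force: [-0.2, -0.8, 0.0]
width: 0.005
grip_force: 0.0
```

Run:
```python
from h import *
T=vision.snapshot("top");S=vision.snapshot("side");t=env.sense()["tcp_pos"]
print(t,proj(T,t),proj(S,t),proj(S,[.464,.36,.068]),proj(S,[.471,.341,.06]))
a=cv2.resize(T["frame"][185:265,170:270],None,fx=4,fy=4,interpolation=cv2.INTER_CUBIC)
b=cv2.resize(S["frame"][95:175,240:340],None,fx=4,fy=4,interpolation=cv2.INTER_CUBIC)
cv2.imwrite("pics/r2.png",cv2.cvtColor(np.hstack([a,b]),cv2.COLOR_RGB2BGR))
```

```text
[0.46349044 0.35866096 0.10828108] [204.0806547  232.95256773] [284.69615494 124.07867376] [285.82155997 135.34476361] [288.28758515 140.78905157]
```

View pics/r2.png

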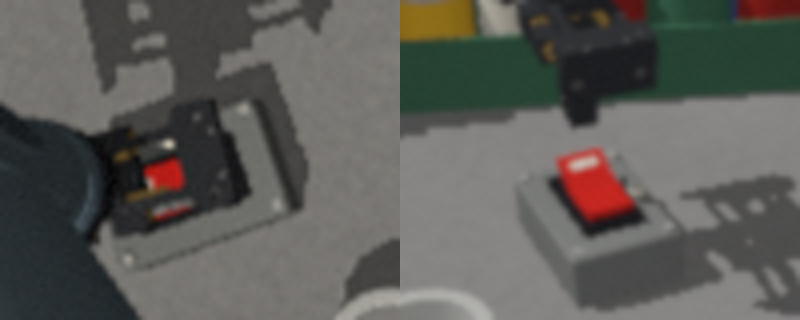

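The picture shows the shut fingertip at side pixel (285,125), right above the raised half with its white bar at about (286,135). I'm pressing now.

Call:
{"name": "move_arm", "arguments": {"rows": [{"tx": 0,"ty": 0,"tz": 0.012,"turn": 0,"jaw": 0},{"tx": 0,"ty": 0,"tz": 0.012,"turn": 0,"jaw": 0},{"tx": 0,"ty": 0,"tz": 0.006,"turn": 0,"jaw": 0},{"tx": 0,"ty": 0,"tz": 0.005,"turn": 0,"jaw": 0},{"tx": 0,"ty": 0,"tz": 0.004,"turn": 0,"jaw": 0},{"tx": 0,"ty": 0,"tz": 0.004,"turn": 0,"jaw": 0},{"tx": 0,"ty": 0,"tz": 0.003,"turn": 0,"jaw": 0},{"tx": 0,"ty": 0,"tz": 0.002,"turn": 0,"jaw": 0},{"tx": 0,"ty": 0,"tz": 0.001,"turn": 0,"jaw": 0},{"tx": 0,"ty": 0,"tz": 0,"turn": 0,"jaw": 0}]}}

```text
clock: 6.7
tcp_pos: [0.4641, 0.36, 0.0607]
orientation: [3.107, 0.466, -0.0]
wrist_force: [-0.1, 1.7, 1.6]
width: 0.004
grip_force: 0.6
```

Call:
{"name": "move_arm", "arguments": {"rows": [{"tx": 0,"ty": 0,"tz": 0.001,"turn": 0,"jaw": 0},{"tx": 0,"ty": 0,"tz": 0.001,"turn": 0,"jaw": 0},{"tx": 0,"ty": 0,"tz": 0.001,"turn": 0,"jaw": 0},{"tx": 0,"ty": 0,"tz": 0,"turn": 0,"jaw": 0},{"tx": 0,"ty": 0,"tz": 0,"turn": 0,"jaw": 0},{"tx": 0,"ty": 0,"tz": 0,"turn": 0,"jaw": 0},{"tx": 0,"ty": 0,"tz": 0,"turn": 0,"jaw": 0},{"tx": 0,"ty": 0,"tz": 0,"turn": 0,"jaw": 0},{"tx": 0,"ty": 0,"tz": 0,"turn": 0,"jaw": 0},{"tx": 0,"ty": 0,"tz": 0,"turn": 0,"jaw": 0}]}}

```text
clock: 7.95
tcp_pos: [0.4642, 0.3601, 0.0603]
orientation: [3.106, 0.466, 0.001]
wrist_force: [-6.6, -5.6, 26.7]
width: 0.003
grip_force: 13.2
```

Call:
{"name": "move_arm", "arguments": {"rows": [{"tx": 0,"ty": 0,"tz": -0.04,"turn": 0,"jaw": 0},{"tx": 0,"ty": 0,"tz": -0.05,"turn": 0,"jaw": 0},{"tx": 0,"ty": 0,"tz": -0.04,"turn": 0,"jaw": 0},{"tx": -0.0061,"ty": 0.0424,"tz": 0,"turn": 0,"jaw": 0},{"tx": -0.0061,"ty": 0.0424,"tz": 0,"turn": 0,"jaw": 0},{"tx": -0.0061,"ty": 0.0424,"tz": 0,"turn": 0,"jaw": 0},{"tx": -0.0061,"ty": 0.0424,"tz": 0,"turn": 0,"jaw": 0},{"tx": -0.0061,"ty": 0.0424,"tz": 0,"turn": 0,"jaw": 0},{"tx": -0.0061,"ty": 0.0424,"tz": 0,"turn": 0,"jaw": 0},{"tx": -0.0061,"ty": 0.0424,"tz": 0,"turn": 0,"jaw": 0}]}}

```text
clock: 9.2
tcp_pos: [0.5099, 0.0618, 0.1875]
orientation: [3.106, 0.465, -0.002]
wrist_force: [0.9, -0.6, 0.7]
width: 0.008
grip_force: 0.0
```

Call:
{"name": "move_arm", "arguments": {"rows": [{"tx": 0,"ty": 0,"tz": 0.025,"turn": 0,"jaw": 0},{"tx": 0,"ty": 0,"tz": 0.025,"turn": 0,"jaw": 0},{"tx": 0,"ty": 0,"tz": 0.01,"turn": 0,"jaw": 0},{"tx": 0,"ty": 0,"tz": 0,"turn": 0,"jaw": 0},{"tx": 0,"ty": 0,"tz": 0,"turn": 0,"jaw": 0},{"tx": 0,"ty": 0,"tz": 0,"turn": 0,"jaw": 0},{"tx": 0,"ty": 0,"tz": 0,"turn": 0,"jaw": 0},{"tx": 0,"ty": 0,"tz": 0,"turn": 0,"jaw": 0},{"tx": 0,"ty": 0,"tz": 0,"turn": 0,"jaw": 0},{"tx": 0,"ty": 0,"tz": 0,"turn": 0,"jaw": 0}]}}

```text
clock: 10.45
tcp_pos: [0.5103, 0.0638, 0.1277]
orientation: [3.107, 0.466, -0.0]
wrist_force: [1.1, 0.4, 0.3]
width: 0.005
grip_force: 0.0
```

Run:
```python
from h import *
T=vision.snapshot("top");S=vision.snapshot("side");t=env.sense()["tcp_pos"]
print(t,proj(T,t),proj(S,t),proj(S,[.51,.063,.095]))
a=cv2.resize(S["frame"][150:250,250:350],None,fx=4,fy=4,interpolation=cv2.INTER_CUBIC)
b=cv2.resize(S["frame"][95:195,240:340],None,fx=4,fy=4,interpolation=cv2.INTER_CUBIC)
cv2.imwrite("pics/r3.png",cv2.cvtColor(np.hstack([a,b]),cv2.COLOR_RGB2BGR))
```

```text
[0.51032616 0.06377554 0.12769945] [310.86873374 218.49131681] [303.0617369 178.4627265] [303.50428789 189.13069192]
```

View pics/r3.png

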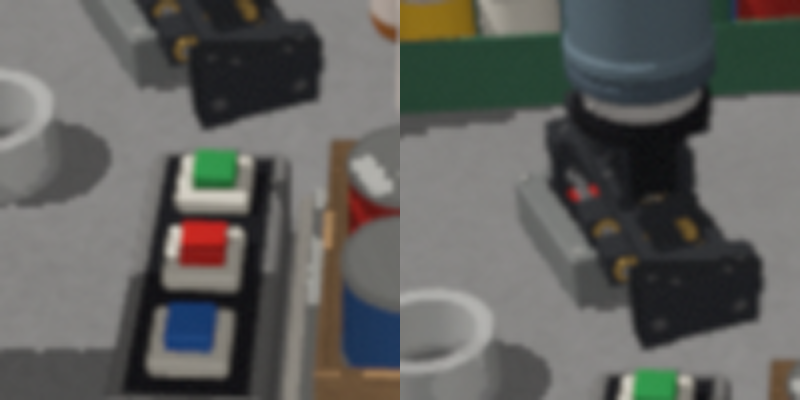

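The side view shows the gripper plate over the green key at about (303,192), with the fingertip hidden behind it. The rocker bottomed out at z = 0.060 under 27 N, so it is on. I'm pressing green.

Call:
{"name": "move_arm", "arguments": {"rows": [{"tx": 0,"ty": 0,"tz": 0.012,"turn": 0,"jaw": 0},{"tx": 0,"ty": 0,"tz": 0.01,"turn": 0,"jaw": 0},{"tx": 0,"ty": 0,"tz": 0.006,"turn": 0,"jaw": 0},{"tx": 0,"ty": 0,"tz": 0.004,"turn": 0,"jaw": 0},{"tx": 0,"ty": 0,"tz": 0.003,"turn": 0,"jaw": 0},{"tx": 0,"ty": 0,"tz": 0.003,"turn": 0,"jaw": 0},{"tx": 0,"ty": 0,"tz": 0.002,"turn": 0,"jaw": 0},{"tx": 0,"ty": 0,"tz": 0.001,"turn": 0,"jaw": 0},{"tx": 0,"ty": 0,"tz": 0,"turn": 0,"jaw": 0},{"tx": 0,"ty": 0,"tz": 0,"turn": 0,"jaw": 0}]}}

```text
clock: 11.8
tcp_pos: [0.5102, 0.0638, 0.0869]
orientation: [3.107, 0.466, -0.0]
wrist_force: [-2.3, -0.4, 5.3]
width: 0.005
grip_force: 2.7
```

Call:
{"name": "move_arm", "arguments": {"rows": [{"tx": 0,"ty": 0,"tz": 0.001,"turn": 0,"jaw": 0},{"tx": 0,"ty": 0,"tz": 0.001,"turn": 0,"jaw": 0},{"tx": 0,"ty": 0,"tz": 0,"turn": 0,"jaw": 0},{"tx": 0,"ty": 0,"tz": 0,"turn": 0,"jaw": 0},{"tx": 0,"ty": 0,"tz": 0,"turn": 0,"jaw": 0},{"tx": 0,"ty": 0,"tz": 0,"turn": 0,"jaw": 0},{"tx": 0,"ty": 0,"tz": 0,"turn": 0,"jaw": 0},{"tx": 0,"ty": 0,"tz": 0,"turn": 0,"jaw": 0},{"tx": 0,"ty": 0,"tz": 0,"turn": 0,"jaw": 0},{"tx": 0,"ty": 0,"tz": 0,"turn": 0,"jaw": 0}]}}

```text
clock: 13.05
tcp_pos: [0.5104, 0.0638, 0.0865]
orientation: [3.106, 0.466, 0.0]
wrist_force: [-8.4, -0.7, 24.0]
width: 0.001
grip_force: 12.4
```

Call:
{"name": "move_arm", "arguments": {"rows": [{"tx": 0,"ty": 0,"tz": -0.06,"turn": 0,"jaw": 0},{"tx": 0,"ty": 0,"tz": -0.06,"turn": 0,"jaw": 0},{"tx": 0,"ty": 0,"tz": 0,"turn": 0,"jaw": 0},{"tx": -0.0225,"ty": 0.0483,"tz": 0,"turn": 0,"jaw": 0},{"tx": -0.0225,"ty": 0.0483,"tz": 0,"turn": 0,"jaw": 0},{"tx": -0.0225,"ty": 0.0483,"tz": 0,"turn": 0,"jaw": 0},{"tx": -0.0225,"ty": 0.0483,"tz": 0,"turn": 0,"jaw": 0},{"tx": -0.0225,"ty": 0.0483,"tz": 0,"turn": 0,"jaw": 0},{"tx": -0.0225,"ty": 0.0483,"tz": 0,"turn": 0,"jaw": 0},{"tx": -0.0225,"ty": 0.0483,"tz": 0,"turn": 0,"jaw": 0}]}}

```text
clock: 14.3
tcp_pos: [0.4583, -0.3074, 0.2037]
orientation: [-3.107, -0.466, 0.001]
wrist_force: [0.7, 0.2, 0.0]
width: 0.002
grip_force: 0.0
```

Call:
{"name": "move_arm", "arguments": {"rows": [{"tx": -0.0225,"ty": 0.0483,"tz": 0,"turn": 0,"jaw": 0},{"tx": 0,"ty": 0,"tz": 0,"turn": 0,"jaw": 0},{"tx": 0,"ty": 0,"tz": 0,"turn": 0,"jaw": 0},{"tx": 0,"ty": 0,"tz": 0,"turn": 0,"jaw": 0},{"tx": 0,"ty": 0,"tz": 0,"turn": 0,"jaw": 0},{"tx": 0,"ty": 0,"tz": 0,"turn": 0,"jaw": 0},{"tx": 0,"ty": 0,"tz": 0,"turn": 0,"jaw": 0},{"tx": 0,"ty": 0,"tz": 0,"turn": 0,"jaw": 0},{"tx": 0,"ty": 0,"tz": 0,"turn": 0,"jaw": 0},{"tx": 0,"ty": 0,"tz": 0,"turn": 0,"jaw": 0}]}}

```text
clock: 15.55
tcp_pos: [0.4516, -0.3585, 0.2047]
orientation: [3.107, 0.466, -0.0]
wrist_force: [0.2, -0.8, -0.4]
width: 0.002
grip_force: 0.0
```

Run:
```python
from h import *
T=vision.snapshot("top");S=vision.snapshot("side");t=env.sense()["tcp_pos"]
print(t,proj(T,t),proj(S,t),proj(S,[.451,-.359,.145]))
a=cv2.resize(S["frame"][120:220,250:350],None,fx=4,fy=4,interpolation=cv2.INTER_CUBIC)
b=cv2.resize(S["frame"][260:400,210:350],(400,400),interpolation=cv2.INTER_CUBIC)
cv2.imwrite("pics/r4.png",cv2.cvtColor(np.hstack([a,b]),cv2.COLOR_RGB2BGR))
```

```text
[ 0.45160042 -0.35844963  0.20467789] [476.16502247 244.77170819] [269.62665944 317.41803246] [273.01108098 339.10432969]
```

View pics/r4.png

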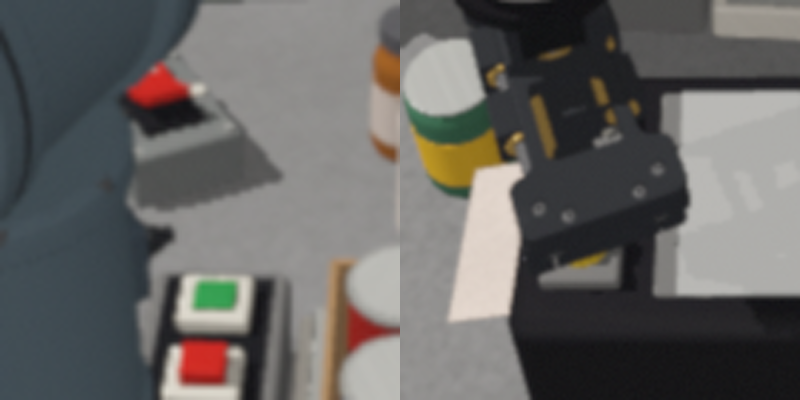

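Green is down and the rocker has its far half raised, so it is on. The gripper is over the yellow key; its rim shows at about (278,350).

Call:
{"name": "move_arm", "arguments": {"rows": [{"tx": 0,"ty": 0,"tz": 0.025,"turn": 0,"jaw": 0},{"tx": 0,"ty": 0,"tz": 0.02,"turn": 0,"jaw": 0},{"tx": 0,"ty": 0,"tz": 0.008,"turn": 0,"jaw": 0},{"tx": 0,"ty": 0,"tz": 0.005,"turn": 0,"jaw": 0},{"tx": 0,"ty": 0,"tz": 0.004,"turn": 0,"jaw": 0},{"tx": 0,"ty": 0,"tz": 0.003,"turn": 0,"jaw": 0},{"tx": 0,"ty": 0,"tz": 0.003,"turn": 0,"jaw": 0},{"tx": 0,"ty": 0,"tz": 0.001,"turn": 0,"jaw": 0},{"tx": 0,"ty": 0,"tz": 0,"turn": 0,"jaw": 0},{"tx": 0,"ty": 0,"tz": 0,"turn": 0,"jaw": 0}]}}

```text
clock: 16.9
tcp_pos: [0.452, -0.3586, 0.1369]
orientation: [3.106, 0.466, 0.001]
wrist_force: [-3.1, 1.5, 10.7]
width: 0.001
grip_force: 5.6
```

Call:
{"name": "move_arm", "arguments": {"rows": [{"tx": 0,"ty": 0,"tz": 0.001,"turn": 0,"jaw": 0},{"tx": 0,"ty": 0,"tz": 0,"turn": 0,"jaw": 0},{"tx": 0,"ty": 0,"tz": -0.02,"turn": 0,"jaw": 0},{"tx": 0,"ty": 0,"tz": -0.04,"turn": 0,"jaw": 0},{"tx": 0,"ty": 0,"tz": -0.04,"turn": 0,"jaw": 0},{"tx": 0,"ty": 0,"tz": -0.02,"turn": 0,"jaw": 0},{"tx": 0,"ty": 0,"tz": 0,"turn": 0,"jaw": 0},{"tx": 0,"ty": 0,"tz": 0,"turn": 0,"jaw": 0},{"tx": 0,"ty": 0,"tz": 0,"turn": 0,"jaw": 0},{"tx": 0,"ty": 0,"tz": 0,"turn": 0,"jaw": 0}]}}

```text
clock: 18.15
tcp_pos: [0.4513, -0.3582, 0.2538]
orientation: [-3.106, -0.466, 0.002]
wrist_force: [0.4, -0.8, -0.6]
width: 0.005
grip_force: 0.0
```

```bash
python3 -c "
from h import *
print(env.sense()['tcp_pos'],env.sense()['wrist_force']); print(env.job_done())"
```

```text
[ 0.45132482 -0.35820632  0.25382841] [ 0.35083057 -0.8420328  -0.55088264]
the job is handed in; nothing more can be done
None
```

I pressed the rocker, then the green key, then the yellow key, each until it hit its stop, and handed the job in at about 18 s; no verdict came back, and I didn't look again after the yellow press to confirm that key sprang back.

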